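# Pack the lunch pot: nest the inner pot, then lock the hood over it

## Robot

A 6-joint arm with a two-finger parallel gripper is mounted at the origin on a cart in front of the work surface, level with it; the furniture and walls round the work are solid. World frame = base frame: x ahead of the robot, y to its left, z up, the work surface at z = 0. Lengths are in m, angles in rad, forces in N, time in s.
With the tool pointing down it reaches from about 0.3 to 0.775 m from the base axis. Payload 14.6 kg.
Tool frame: the origin (TCP) lies midway between the tips of the shut fingers; the grasp point (between the pads) lies 19 mm behind it (ctrl.pinch_z is the distance from the TCP to the grasp point, in m); z points along the fingers, y is the line along which they close (so a half turn about z gives the same grasp; the last joint's range is limited). The gripper opens to 94 mm and grips with 3 to 60 N. Pads are 16 mm wide; open, the fingers measure 119 mm over their backs; the gripper's body (75 mm by 177 mm) begins 78 mm behind the grasp point.
Start: joints at [-1.256, 0.3, 1.521, -0, 1.321, -0.067], TCP at [0.205, -0.51, 0.205] pointing down, gripper open.
Joint ranges: [-3.03, 3.03], [-0.79, 2.21], [0.23, 2.52], [-1.04, 4.18], [0, 3.07], [-2.55, 2.55]. Speed limits (rad/s): [2.22, 2.22, 2.57, 3.14, 3.14, 3.14].

## Interface

Orientations are given as [roll, pitch, yaw] about the fixed x, y, z axes, in that order (R = Rz(yaw) Ry(pitch) Rx(roll)).
In Python, from station import ctrl gives the robot as it stands.
- The arm moves only by the tool jog_arm, never from a script. Its argument "motion" is a list of rows, each a list of 7 numbers: the shift along the tool's x, y, z in m, then the turn, a rotation vector about the tool's x, y, z in rad, then the opening, from -1 (shut) to 1 (fully open). In form: [[tx, ty, tz, rx, ry, rz, gripper], ...]. A call has 1 to 5 rows; each row shifts and turns the commanded pose from where the row before left it, along the tool's axes as they then stand; what a row does not reach is not made up. A row lasts 1/10 s, in which the tool goes at most 50 mm and 8.59 degrees, less where a joint would pass 70% of its speed; a pose out of reach is approached as far as the arm can. A call is refused whole if a number of a shift passes 0.05 or a number of a turn 0.15, either way. A call with a gripper value outside its range is refused whole. The fingers move at their own pace and stop on an object; "squeeze" is the grip in N (left out, the last holds). Time passes only in rows, so rows that do not move let the fingers close. It gives the time, the measured TCP pose, the force, the opening and the grip force at its end, in the units of the state.
- ctrl.get_obs(): the state, without advancing time (a new reading comes with each control period).
- ctrl.camera(name): name is "scene" or "top"; returns the picture (420x560x3 uint8, red, green, blue); there is no depth.
- ctrl.camera_model(name): a dict with "intrinsics" (3x3 intrinsics, pixels), "rvec" (rotation vector, rad) and "tvec" (3), from world to camera coordinates, as OpenCV has them. Camera axes: x right, y down, z forward; pixel columns grow to the right and rows downward; lengths in m; the calibration is good to about 2 mm. A picture is of the moment at which its call begins. camera_model takes no time and is no camera call.
- ctrl.hand_in(): hands the job in; it is judged then, once.
The state is a dict: "time_s": time; "qpos": joint angles; "joint_vel": joint speeds; "tau": joint torques, N m; "ee_pos": TCP position; "eef_rot": TCP orientation; "force": force on the tool from outside, world axes, zero at the start; "moment": the same for the moment, N m; "grip_width": finger opening in m; "grip_force": force on a finger pad.
Only numpy, scipy, OpenCV 4.12 (cv2) and the standard library are available. Lean on these libraries where they do the work, as an engineer would, in place of code of your own. Each camera call takes 0.05 s, during which the arm holds its last target. There are 200 camera calls.

## Task

Pack the freshly washed lunch pot: set the white inner pot upright into the steel base, take the blue hood off its slanted drainer and put it over the inner pot, feeling for the angle at which its gaps let the base's two lugs in. Push it down firmly against the springy seal, turn it clockwise until it is stopped, and let go so that it springs up into its lock; leave the closed pot standing on the worktop, and do not knock over or shove the glass or the spice jar.

Things in the scene. Friction and masses are not known exactly. Their poses are not given: they have to be found in the camera images.
- base_pot: Lower half: steel cup, 0.8 kg, loose on the worktop on a rubber foot (press down and it will not turn along), 88 mm across, 57 mm high. Origin: centre of its underside; z up. Bore 56 mm at the mouth, 58 below, floor at z = 8 mm. Black ears on its +x and -x sides. On top a grey neck collar to z = 84 mm, screwed tight at an angle that differs each time; 66 mm across, top 4 mm tapering to 62.
- base_seal (a point): On the base's axis, 66.5 mm up: top of the white springy seal (72 to 87 mm across) round the foot of the collar. It yields up to 8.5 mm, 1.5 N per mm. Above it two orange lugs stand out from the collar on opposite sides, to 38 mm from the axis, 24 degrees wide, z = 70 to 76 mm. Their line is up to 26 degrees either way from the line of the ears (base x): look or feel for them.
- inner_pot: Inner pot: white, closed, 48 mm across, foot chamfered to 37 mm over 6 mm, 0.13 to 0.25 kg, wooden lid 50 mm across fixed on it (top at 93 mm). Origin: centre of its underside; z up. Nested in the base, its origin is on the base's axis, 8 mm above the base's origin.
- inner_knob (a point): Middle of the round wooden knob on the inner pot's lid, 105 mm above the pot's origin: 22 mm across, z = 93 to 111 mm. A grip at mid-height holds best.
- hood: Upper half: blue hollow shell open below, 91 mm across (82 inside), 73 mm high, 0.16 to 0.24 kg. Origin: centre of its mouth (plane of the rim); z towards the bar grip on top. At the start it stands mouth down on the drainer, z axis leaning 32 degrees from vertical; it comes off along its own axis. Heights of its origin over the base's when on it: see hood_gap.
- hood_bar (a point): Middle of the hood's black bar grip, 85 mm above its origin: 56 mm long along the hood's x, 16 mm thick along its y, z = 70 to 100 mm. Locked, the bar is in line with the lugs (play 3 degrees) and the hood's origin is 62 mm above the base's: the lugs have sprung into notches 2.5 mm deep, and the hood neither turns nor lifts without being pushed down.
- hood_gap (a point): One of two opposite gaps, 34 degrees wide, 48 degrees clockwise (seen from the bar) of the hood's +x and -x, in ledges in its mouth (in to 34.5 mm from the axis). It enters with its x 48 degrees (play 5) counter-clockwise of the lugs' line, and rests on the seal at 65 mm; else it sits on the lugs at 74 mm. Pushed below 59 mm (12 N; stop at 58) it turns 48 degrees clockwise to a stop.
- drainer: White slanted draining stand, fixed. Foot plate 120 x 96 x 8 mm (x, y, z); on it a round plate 98 mm across tilted 32 degrees, so that the hood on it leans to the drainer's -x side; a boss 64 mm across, 12 mm high stands up inside the hood, ribs carry its rim. Origin: centre of the foot's underside, z up. The tilted plate's centre: x = 12, z = 40 mm; its highest edge at 67 mm.
- glass: Bystander: clear drinking glass, 81 mm across, 93 mm high; origin at the centre of its underside.
- spice_jar: Bystander: spice jar with red cap, 45 mm across, 106 mm high; origin at the centre of its underside.
There are look-alikes about, which are no part of the job. Of the things that look like the inner_pot, take the one that is nearest to the robot's base at the start.

How it is judged:
On the way, in this order (a step that is already met when the one before it is completed fails the run):
1. the inner pot stands upright on the floor of the base (z of inner_pot in the frame of base_pot between 0.005 and 0.011 m and x of inner_pot in the frame of base_pot between -0.006 and 0.006 m and y of inner_pot in the frame of base_pot between -0.006 and 0.006 m and angle between the z axis of inner_pot and the z axis of base_pot, either way round below 0.08 rad and angle between base_pot's own z axis and vertical below 0.04 rad and height (world z) of base_pot between -0.004 and 0.004 m), for 0.2 s.
2. the hood is over the inner pot and the base's neck, lugs through the entry gaps, pushed down to 60 mm or lower over the base's origin (z of inner_pot in the frame of base_pot between 0.005 and 0.011 m and x of inner_pot in the frame of base_pot between -0.006 and 0.006 m and y of inner_pot in the frame of base_pot between -0.006 and 0.006 m and angle between the z axis of inner_pot and the z axis of base_pot, either way round below 0.08 rad and x of hood in the frame of base_pot between -0.004 and 0.004 m and y of hood in the frame of base_pot between -0.004 and 0.004 m and z of hood in the frame of base_pot below 0.06 m), for 0.1 s.
At the end, for the whole second after the job is handed in: Base upright on the worktop (2 degrees); inner pot on its floor (origin 5 to 11 mm above the base's, 6 mm off in x, y, 4.5 degrees); hood locked: origin 60.5 to 63.3 mm above the base's (62 when locked, 65 when not), 4 mm off in x, y, square within 2.3 degrees; hood and base at rest (all of step 1 and x of hood in the frame of base_pot between -0.004 and 0.004 m and y of hood in the frame of base_pot between -0.004 and 0.004 m and z of hood in the frame of base_pot between 0.0605 and 0.0633 m and angle between the z axis of hood and the z axis of base_pot, either way round below 0.04 rad and linear speed of each of hood, base_pot below 0.02 m/s); the robot touches nothing.
It fails at once if the glass is moved by more than 3 cm (distance of glass from where it was at the start of the episode above 0.03 m).
It fails at once if the spice jar is moved by more than 3 cm (distance of spice_jar from where it was at the start of the episode above 0.03 m).
It fails at once if the base is tipped over (by more than 20 degrees) (angle between base_pot's own z axis and vertical above 0.35 rad).
It also fails if it takes over 64 s, if anything falls off the work surface, if the arm or the gripper's body presses on something with over 40 N, if the wrist force passes 120 N, or if a joint passes its speed limit or range.

## Working session

There is one attempt and no reset: what is moved stays moved. The work goes in short steps, Python scripts to look and compute and a tool call to move; the robot and the scene stay as the last step left them, time stands still between calls to the robot, and variables do not carry over. Pictures are saved under pics/ and viewed, at most 10 in all, crops included, and the job is handed in when it is done.

Besides the shell and the picture viewer there is one more tool, called after "Call:" as a command line: name --pt "numbers of a row" for each row, then --argument value for the rest. jog_arm: Moves the arm, as the interface text tells. Its arguments: {"type":"object","properties":{"motion":{"type":"array"},"squeeze":{"type":"number"}},"required":["motion"]}

```bash
mkdir -p pics; ls
cat > h.py <<'E'
from station import ctrl
import numpy as np, cv2
from scipy.spatial.transform import Rotation as R
def cam(n):
    m=ctrl.camera_model(n); return np.array(m["intrinsics"]),np.array(m["rvec"],float).ravel(),np.array(m["tvec"],float).ravel()
def px(n,P):
    K,r,t=cam(n); return cv2.projectPoints(np.array(P,float).reshape(-1,3),r,t,K,None)[0].reshape(-1,2)
def ray(n,uv,z):
    K,r,t=cam(n); Rm=R.from_rotvec(r).as_matrix(); d=Rm.T@np.linalg.inv(K)@np.array([uv[0],uv[1],1.]); c=-Rm.T@t
    return c+d*(z-c[2])/d[2]
def snap(n,name,crop=None,s=1):
    im=ctrl.camera(n)[:,:,::-1]; cv2.imwrite(f"pics/{name}_raw.png",im)
    if crop: im=im[crop[1]:crop[3],crop[0]:crop[2]]
    cv2.imwrite(f"pics/{name}.png",cv2.resize(np.ascontiguousarray(im),None,fx=s,fy=s,interpolation=cv2.INTER_CUBIC))
E
python3 - <<'E'
from h import *
snap("scene","s0",None,1.4); snap("top","t0",None,1.4)
for n in("scene","top"):
    K,r,t=cam(n); print(n,K.round(1).tolist(),(-R.from_rotvec(r).as_matrix().T@t).round(3),R.from_rotvec(r).as_matrix()[2].round(2))
o=ctrl.get_obs(); print(o["ee_pos"],o["eef_rot"],o["grip_width"],o["force"],ctrl.pinch_z)
E
```

```text
pics
scene [[521.5, 0.0, 277.5], [0.0, 521.5, 208.6], [0.0, 0.0, 1.0]] [0.141 0.922 0.659] [ 0.4  -0.76 -0.51]
top [[446.1, 0.0, 286.2], [0.0, 446.1, 210.4], [0.0, 0.0, 1.0]] [0.456 0.069 1.026] [ 0.14  0.01 -0.99]
[ 0.20481626 -0.51019336  0.20495574] [-3.14056751e+00 -2.35218525e-05  3.81725648e-01] 0.09421688252651743 [-0.40702644  0.70715049 -0.54052398] 0.0188
```

View pics/s0.png

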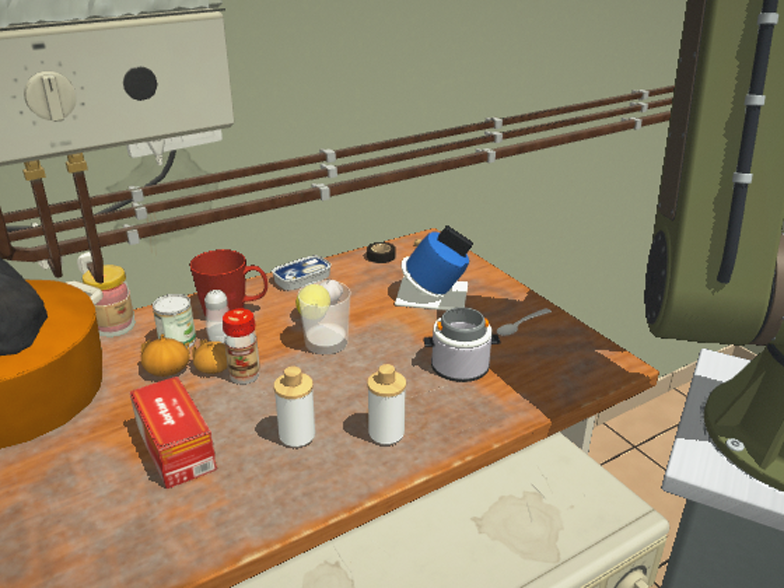

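View pics/t0.png

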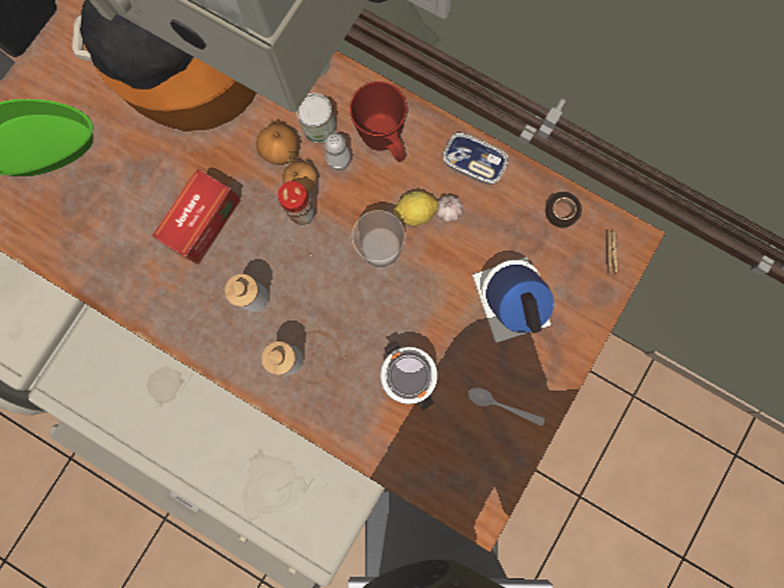

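Run:
```python
import cv2,numpy as np
t=cv2.imread("pics/t0_raw.png"); s=cv2.imread("pics/s0_raw.png")
f=lambda im,x0,y0,x1,y1,k: cv2.resize(im[y0:y1,x0:x1],None,fx=k,fy=k,interpolation=cv2.INTER_CUBIC)
# 800x600: top row 
a=f(t,265,230,325,300,5) #base 300x350
b=f(t,335,175,403,245,5) #hood 340x350
c=f(t,180,235,220,275,4) #160x160
d=f(s,300,215,360,275,4) #base scene 240x240
e=f(s,278,155,342,225,4) #hood 256x280... 
g=f(s,255,255,295,320,3.5)
M=np.zeros((600,800,3),np.uint8)
def put(x,y,i): 
    h,w=i.shape[:2]; h=min(h,600-y); w=min(w,800-x); M[y:y+h,x:x+w]=i[:h,:w]
put(0,0,a);put(300,0,b);put(640,0,c);put(0,350,d);put(240,350,e[:250]);put(500,350,g);put(640,170,f(t,155,185,195,225,4))
cv2.imwrite("pics/m1.png",M)
```

```text
(no output)
```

View pics/m1.png

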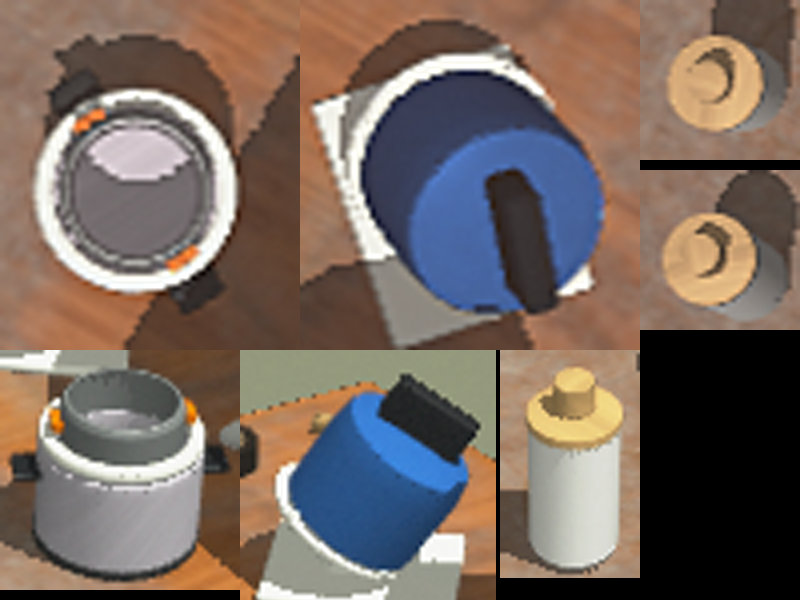

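```bash
cat > fit.py <<'E'
from h import *
from scipy.optimize import least_squares
A=lambda u,v,x0,y0,k:((u+.5)/k+x0-.5,(v+.5)/k+y0-.5)
ta=lambda u,v:A(u,v,265,230,5)
tb=lambda u,v:A(u-300,v,335,175,5)
tc=lambda u,v:A(u-640,v,180,235,4)
sd=lambda u,v:A(u,v-350,300,215,4)
se=lambda u,v:A(u-240,v-350,278,155,4)
sg=lambda u,v:A(u-500,v-350,255,255,3.5)
print("seal",ray("top",ta(136,190.5),.0665).round(4)," collar top",ray("top",ta(138,192),.084).round(4))
l1=ray("top",ta(90,120),.076);l2=ray("top",ta(184,258),.076)
print("lugs",l1.round(4),l2.round(4),"mid",((l1+l2)/2).round(4),"len",np.linalg.norm(l1-l2),"ang",np.degrees(np.arctan2(*(l2-l1)[[1,0]])))
e1=ray("top",ta(75,92),.05);e2=ray("top",ta(197,290),.05)
print("ears ang",np.degrees(np.arctan2(*(e2-e1)[[1,0]])),((e1+e2)/2).round(4))
print("base scene: ",ray("scene",sd(126,400),.084).round(4),"lugs",ray("scene",sd(57,418),.073).round(4),ray("scene",sd(191,411),.073).round(4))
print("lid",ray("top",tc(715,83),.093).round(4),"knobtop",ray("top",tc(713,80),.111).round(4),"scene knob",ray("scene",sg(575,376),.111).round(4))
print("other lid",ray("top",A(708-640,258-170,155,185,4),.093).round(4))
# hood/drainer
obsv=[("top",tb(313,105)),("top",tb(398,348)),("top",tb(595,285)),("top",tb(507,45)),("top",tb(507,220)),("scene",se(405,376)),("scene",se(480,425))]
def pts(p):
    x,y,yaw,phi,d=p; Rz=R.from_euler('z',yaw); o=np.array([x,y,0])
    f=[o+Rz.apply(c) for c in([.06,.048,.008],[-.06,.048,.008],[-.06,-.048,.008],[.06,-.048,.008])]
    Rh=Rz*R.from_euler('y',-np.radians(32))*R.from_euler('z',phi)
    ho=o+Rz.apply([.012,0,.04])+Rh.apply([0,0,d])
    return f,ho,Rh
def pred(p,perm):
    f,ho,Rh=pts(p)
    q=[f[i] for i in perm]
    hp=lambda v:ho+Rh.apply(v)
    return list(px("top",q+[hp([0,0,.073])]))+list(px("scene",[hp([.028,0,.1]),hp([-.028,0,.1])]))
if __name__=="__main__":
  best=None
  c=ray("top",tb(455,200),.008)
  for perm in([0,1,2,3],[2,3,0,1]):
   for yaw in np.arange(-3,3.2,.5):
    for phi in np.arange(-3,3.2,1):
     r=least_squares(lambda p:np.append((np.array(pred(p,perm))-[o[1] for o in obsv]).ravel(),(p[4]-.004)*300),[c[0],c[1],yaw,phi,.004],x_scale=[.01,.01,.3,.3,.003])
     if best is None or r.cost<best[0]-1e-6: best=(r.cost,r.x,perm,r.fun)
  print(best[0],best[1].round(4),best[2]); print(best[3].reshape(-1)[:14].reshape(-1,2).round(1).tolist())
  f,ho,Rh=pts(best[1]); print("hood o",ho.round(4),"z",Rh.apply([0,0,1]).round(3),"x",Rh.apply([1,0,0]).round(3),"bar",(ho+Rh.apply([0,0,.085])).round(4))
  print(px("top",[ho+Rh.apply([s*.028,0,.1]) for s in(1,-1)]),tb(505,172),tb(545,305))
  print("glass",ray("top",(379/1.4,232/1.4),.05),"jar",ray("top",(293/1.4,195/1.4),.106))
E
python3 fit.py
```

```text
seal [0.4681 0.0662 0.0665]  collar top [0.4673 0.0654 0.084 ]
lugs [0.4975 0.086  0.076 ] [0.44   0.0458 0.076 ] mid [0.4688 0.0659 0.076 ] len 0.07012696762816281 ang -144.97254579748108
ears ang -147.60035620524317 [0.4684 0.0663 0.05  ]
base scene:  [0.4678 0.067  0.084 ] lugs [0.4987 0.0837 0.073 ] [0.4401 0.0444 0.073 ]
lid [0.4912 0.2615 0.093 ] knobtop [0.492  0.2588 0.111 ] scene knob [0.493  0.2604 0.111 ]
other lid [0.5935 0.3222 0.093 ]Traceback (most recent call last):
  File "fit.py", line 37, in <module>
    r=least_squares(lambda p:np.append((np.array(pred(p,perm))-[o[1] for o in obsv]).ravel(),(p[4]-.004)*300),[c[0],c[1],yaw,phi,.004],x_scale=[.01,.01,.3,.3,.003])
    return func(*args, **kwargs)
    result = trf(vector_fun.fun, vector_fun.jac, x0, f0, J0, lb, ub, ftol, xtol,
                 gtol, max_nfev, x_scale, loss_function, tr_solver,
                 tr_options.copy(), verbose, callback=callback_wrapped)
    return trf_no_bounds(
        fun, jac, x0, f0, J0, ftol, xtol, gtol, max_nfev, x_scale,
        loss_function, tr_solver, tr_options, verbose, callback
[... 1165 characters left out ...]
 for o in obsv]).ravel(),(p[4]-.004)*300),[c[0],c[1],yaw,phi,.004],x_scale=[.01,.01,.3,.3,.003])
                                                 ~~~~^^^^^^^^
  File "fit.py", line 30, in pred
    return list(px("top",q+[hp([0,0,.073])]))+list(px("scene",[hp([.028,0,.1]),hp([-.028,0,.1])]))
                ~~^^^^^^^^^^^^^^^^^^^^^^^^^^
  File "h.py", line 7, in px
    K,r,t=cam(n); return cv2.projectPoints(np.array(P,float).reshape(-1,3),r,t,K,None)[0].reshape(-1,2)
          ~~~^^^
  File "h.py", line 5, in cam
    m=ctrl.camera_model(n); return np.array(m["intrinsics"]),np.array(m["rvec"],float).ravel(),np.array(m["tvec"],float).ravel()
ValueError: time passes only in moves, steps and waits
```

```bash
sed -i 's/^def cam(n):/import functools\n@functools.lru_cache\ndef cam(n):/' h.py; python3 fit.py
```

```text
seal [0.4681 0.0662 0.0665]  collar top [0.4673 0.0654 0.084 ]
lugs [0.4975 0.086  0.076 ] [0.44   0.0458 0.076 ] mid [0.4688 0.0659 0.076 ] len 0.07012696762816281 ang -144.97254579748108
ears ang -147.60035620524317 [0.4684 0.0663 0.05  ]
base scene:  [0.4678 0.067  0.084 ] lugs [0.4987 0.0837 0.073 ] [0.4401 0.0444 0.073 ]
lid [0.4912 0.2615 0.093 ] knobtop [0.492  0.2588 0.111 ] scene knob [0.493  0.2604 0.111 ]
other lid [0.5935 0.3222 0.093 ]
2.8583100522267193 [ 5.9420e-01 -1.0120e-01 -5.9618e+00 -6.2295e+00 -2.0000e-04] [0, 1, 2, 3]
[[-0.3, -0.2], [-0.4, 0.6], [-0.0, 0.3], [0.1, -0.7], [0.7, 1.0], [-0.9, -0.6], [-0.1, -0.4]]
hood o [ 0.6057 -0.0974  0.0398] z [-0.503 -0.167  0.848] x [0.787 0.318 0.529] bar [ 0.563  -0.1116  0.1119]
[[378.03096902 213.11939843]
 [384.30240762 236.38670075]] (375.6, 209.0) (383.6, 235.6)
glass [0.69469869 0.11549254 0.05      ] jar [0.73765346 0.24495395 0.106     ]
```

Call:
jog_arm --pt "0.0325 -0.0358 0 0 0 0 0" --pt "0.0325 -0.0358 0 0 0 0 0" --pt "0.0325 -0.0358 0 0 0 0 0" --pt "0.0325 -0.0358 0 0 0 0 0" --pt "0.0325 -0.0358 0 0 0 0 0" --squeeze 30

```text
time_s: 0.6
ee_pos: [0.2891, -0.2818, 0.2053]
eef_rot: [-3.141, 0.0, 0.381]
force: [1.6, 0.0, 0.1]
grip_width: 0.0573
grip_force: 0.0
```

Call:
jog_arm --pt "0.0325 -0.0358 0 0 0 0 0" --pt "0.0325 -0.0358 0 0 0 0 0" --pt "0.0325 -0.0358 0 0 0 0 0" --pt "0.0325 -0.0358 0 0 0 0 0" --pt "0.0325 -0.0358 0 0 0 0 0"

```text
time_s: 1.1
ee_pos: [0.3732, -0.0551, 0.2056]
eef_rot: [3.141, -0.0, 0.382]
force: [0.7, -0.5, 0.9]
grip_width: 0.0472
grip_force: 0.0
```

Call:
jog_arm --pt "0.0325 -0.0358 0 0 0 0 0" --pt "0.0325 -0.0358 0 0 0 0 0" --pt "0.0325 -0.0358 0 0 0 0 0" --pt "0.0325 -0.0358 0 0 0 0 0" --pt "0.0325 -0.0358 0 0 0 0 0"

```text
time_s: 1.6
ee_pos: [0.4574, 0.1718, 0.2053]
eef_rot: [3.142, 0.0, 0.382]
force: [0.6, -1.2, -0.6]
grip_width: 0.0468
grip_force: 0.0
```

Call:
jog_arm --pt "0.0325 -0.0358 0 0 0 0 0" --pt "0.0325 -0.0358 0 0 0 0 0" --pt "0 0 0 0 0 0 0" --pt "0 0 0 0 0 0 0"

```text
time_s: 2.0
ee_pos: [0.4905, 0.2606, 0.2046]
eef_rot: [3.141, 0.002, 0.383]
force: [-0.4, -0.4, 0.4]
grip_width: 0.0474
grip_force: 0.0
```

Call:
jog_arm --pt "0.0014 0.0005 0.03 0 0 0 0" --pt "0 0 0.03 0 0 0 0" --pt "0 0 0.03 0 0 0 0" --pt "0 0 0.012 0 0 0 0" --pt "0 0 0.006 0 0 0 0"

```text
time_s: 2.5
ee_pos: [0.4922, 0.2594, 0.0971]
eef_rot: [3.141, 0.001, 0.381]
force: [0.1, 0.0, 0.4]
grip_width: 0.047
grip_force: 0.0
```

Call:
jog_arm --pt "0 0 0 0 0 0 0"

```text
time_s: 2.6
ee_pos: [0.4926, 0.2599, 0.098]
eef_rot: [-3.142, -0.0, 0.381]
force: [-0.3, 0.5, -0.3]
grip_width: 0.0467
grip_force: 0.0
```

Run:
```python
from h import *
o=ctrl.get_obs(); print(o["ee_pos"],o["force"],o["qpos"])
a=ctrl.camera("top")[:,:,::-1]; b=ctrl.camera("scene")[:,:,::-1]
f=lambda im,x0,y0,x1,y1,k: cv2.resize(np.ascontiguousarray(im[y0:y1,x0:x1]),None,fx=k,fy=k,interpolation=cv2.INTER_CUBIC)
cv2.imwrite("pics/g1.png",np.hstack([f(a,140,200,260,320,3.3),f(b,225,220,325,340,3.3)]))
print(px("scene",[o["ee_pos"]]),px("top",[o["ee_pos"]]))
```

```text
[0.49255133 0.25991308 0.09797133] [-0.29053015  0.51630791 -0.28042426] [ 4.19788909e-01  4.25442308e-01  1.61495234e+00 -7.80809962e-06
  1.10086339e+00  1.60935885e+00]
[[276.39869532 267.92816224]] [[198.65183131 254.62303948]]
```

View pics/g1.png

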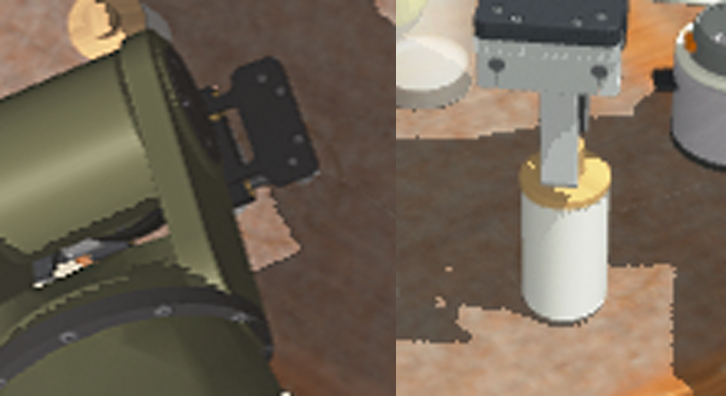

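The scene crop shows the near finger in front of the knob (tip at about (560,185)), just above the lid; the top view is hidden by the arm. Lower 2 mm, grip and lift.

Call:
jog_arm --pt "0 0 0.002 0 0 0 0" --pt "0 0 0 0 0 0 -1" --pt "0 0 0 0 0 0 -1" --pt "0 0 0 0 0 0 -1" --pt "0 0 0 0 0 0 -1" --squeeze 40

```text
time_s: 3.2
ee_pos: [0.4924, 0.2604, 0.0955]
eef_rot: [-3.142, -0.0, 0.382]
force: [0.1, -1.0, 0.1]
grip_width: 0.0207
grip_force: 40.0
```

Call:
jog_arm --pt "0 0 0 0 0 0 -1" --pt "0 0 -0.005 0 0 0 -1" --pt "0 0 -0.02 0 0 0 -1" --pt "0 0 -0.04 0 0 0 -1" --pt "0 0 -0.04 0 0 0 -1"

```text
time_s: 3.7
ee_pos: [0.4919, 0.2601, 0.2015]
eef_rot: [3.141, 0.002, 0.382]
force: [0.9, 0.6, -2.0]
grip_width: 0.0207
grip_force: 40.0
```

Call:
jog_arm --pt "0 0 0 0 0 0 -1"

```text
time_s: 3.8
ee_pos: [0.494, 0.2611, 0.2061]
eef_rot: [-3.141, -0.009, 0.382]
force: [0.9, 0.2, -1.9]
grip_width: 0.0206
grip_force: 40.0
```

Call:
jog_arm --pt "-0.019 0.0343 -0.003 0 0 0 -1" --pt "-0.019 0.0343 0 0 0 0 -1" --pt "-0.019 0.0343 0 0 0 0 -1" --pt "-0.019 0.0343 0 0 0 0 -1" --pt "-0.019 0.0343 0 0 0 0 -1"

```text
time_s: 4.3
ee_pos: [0.4674, 0.0643, 0.2029]
eef_rot: [-3.141, 0.001, 0.382]
force: [1.5, 0.1, -2.4]
grip_width: 0.0205
grip_force: 40.0
```

Call:
jog_arm --pt "0 0 0 0 0 0 -1" --pt "0 0 0 0 0 0 -1"

```text
time_s: 4.5
ee_pos: [0.468, 0.0654, 0.2032]
eef_rot: [-3.141, 0.0, 0.38]
force: [-0.1, -0.1, -1.7]
grip_width: 0.0205
grip_force: 40.0
```

Run:
```python
from h import *
o=ctrl.get_obs(); print(o["ee_pos"],o["eef_rot"])
snap("scene","g2",(270,130,390,280),3.8)
print((px("scene",[[.468,.066,.084],[.468,.066,.11],[.468,.066,.203]])-[270,130])*3.8)
```

```text
[0.46797625 0.06536948 0.20319705] [-3.14129035e+00  2.56164644e-04  3.80081162e-01]
[[232.62536721 368.12403425]
 [235.36985699 327.12231483]
 [245.76797585 171.77804801]]
```

View pics/g2.png

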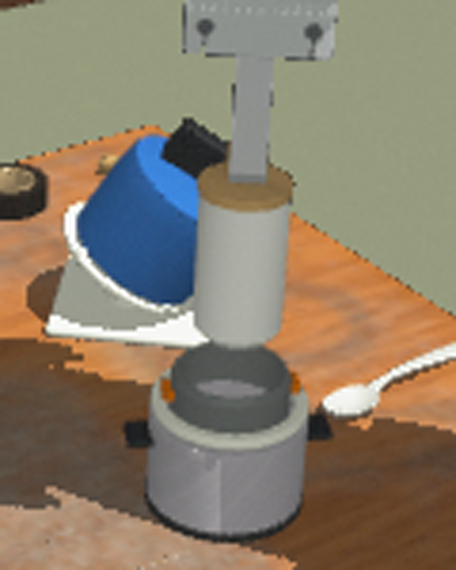

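Call:
jog_arm --pt "0 0 0.02 0 0 0 -1" --pt "0 0 0.012 0 0 0 -1" --pt "0 0 0.012 0 0 0 -1" --pt "0 0 0.02 0 0 0 -1" --pt "0 0 0.02 0 0 0 -1"

```text
time_s: 5.05
ee_pos: [0.4682, 0.0663, 0.1185]
eef_rot: [3.142, -0.0, 0.383]
force: [0.9, -0.7, -2.5]
grip_width: 0.0208
grip_force: 40.0
```

Call:
jog_arm --pt "0 0 0.008 0 0 0 -1" --pt "0 0 0.005 0 0 0 -1" --pt "0 0 0 0 0 0 -1"

```text
time_s: 5.35
ee_pos: [0.4681, 0.0659, 0.1064]
eef_rot: [-3.141, 0.0, 0.382]
force: [-0.1, 0.5, -1.2]
grip_width: 0.0207
grip_force: 40.0
```

Call:
jog_arm --pt "0 0 0.002 0 0 0 -1" --pt "0 0 0.001 0 0 0 -1" --pt "0 0 0 0 0 0 -1"

```text
time_s: 5.65
ee_pos: [0.4682, 0.0658, 0.1037]
eef_rot: [3.141, -0.001, 0.382]
force: [0.4, 0.3, -0.8]
grip_width: 0.0203
grip_force: 40.0
```

Call:
jog_arm --pt "0 0 0.001 0 0 0 -1" --pt "0 0 0 0 0 0 -1"

```text
time_s: 5.85
ee_pos: [0.4688, 0.0659, 0.1034]
eef_rot: [3.141, -0.002, 0.382]
force: [-0.5, 0.5, 5.8]
grip_width: 0.0208
grip_force: 40.0
```

Call:
jog_arm --pt "0 0 0 0 0 0 0" --pt "0 0 0 0 0 0 0" --pt "0 0 -0.02 0 0 0 0" --pt "0 0 -0.04 0 0 0 0.3" --pt "0 0 -0.04 0 0 0 0.3"

```text
time_s: 6.35
ee_pos: [0.4677, 0.0657, 0.2035]
eef_rot: [-3.141, 0.001, 0.382]
force: [0.1, -0.4, -0.5]
grip_width: 0.0573
grip_force: 0.0
```

```bash
cat > plan.py <<'E'
from h import *
def plan(Pt,Rt):
    o=ctrl.get_obs(); p=np.array(o["ee_pos"]); Rc=R.from_euler('xyz',o["eef_rot"])
    rv=(Rc.inv()*Rt).as_rotvec(); d=Rc.inv().apply(Pt-p)
    print("now",p.round(4),"shift(cur tool)",d.round(4),np.linalg.norm(d).round(4),"rotvec tool",rv.round(4),np.degrees(np.linalg.norm(rv)).round(2), "shift(target tool)",Rt.inv().apply(Pt-p).round(4))
    return o
E
python3 - <<'E'
from plan import *
ho=np.array([.6057,-.0974,.0398]); x=np.array([.787,.318,.529]); z=np.array([-.503,-.167,.848])
z/=np.linalg.norm(z); x-=z*(x@z); x/=np.linalg.norm(x)
Rt=R.from_matrix(np.c_[x,np.cross(-z,x),-z])
print(Rt.as_euler('xyz'))
for h in(.135,.076): print(h,(ho+z*h).round(4)); o=plan(ho+z*h,Rt)
print(o["qpos"],o["force"])
E
```

```text
[ 3.10797297 -0.5576924   0.38402154]
0.135 [ 0.5378 -0.1199  0.1543]
now [0.4677 0.0657 0.2035] shift(cur tool) [-0.004   0.1984  0.0491] 0.2044 rotvec tool [-0.0325  0.5589  0.0071] 32.08 shift(target tool) [-0.0299  0.197   0.046 ]
0.076 [ 0.5675 -0.1101  0.1042]
now [0.4677 0.0657 0.2035] shift(cur tool) [0.0273 0.2003 0.0991] 0.2252 rotvec tool [-0.0325  0.5589  0.0071] 32.08 shift(target tool) [-0.0299  0.197   0.105 ]
[ 6.20027429e-02  1.28445455e-01  1.73393398e+00 -4.14178813e-05
  1.28050205e+00  1.25106112e+00] [ 0.14776657 -0.3669663  -0.47363973]
```

Call:
jog_arm --pt "-0.001 0.0397 0 0 0 0 0.3" --pt "-0.001 0.0397 0 0 0 0 0.3" --pt "-0.001 0.0397 0 0 0 0 0.3" --pt "-0.001 0.0397 0 0 0 0 0.3" --pt "0 0.0396 0 0 0 0 0.3"

```text
time_s: 6.85
ee_pos: [0.5386, -0.1215, 0.2025]
eef_rot: [3.141, -0.0, 0.382]
force: [0.1, -0.5, 0.5]
grip_width: 0.0611
grip_force: 0.0
```

Call:
jog_arm --pt "0 0 0 -0.008 0.14 0.002 0.3" --pt "0 0 0 -0.008 0.14 0.002 0.3" --pt "0 0 0 -0.008 0.14 0.002 0.3" --pt "0 0 0 -0.008 0.139 0.002 0.3" --pt "0 0 0 0 0 0 0.3"

```text
time_s: 7.35
ee_pos: [0.5366, -0.1202, 0.2013]
eef_rot: [3.11, -0.561, 0.38]
force: [-0.2, 0.7, -0.3]
grip_width: 0.0612
grip_force: 0.0
```

Call:
jog_arm --pt "0 0 0 0 0 0 0.3"

```text
time_s: 7.45
ee_pos: [0.5381, -0.1203, 0.2027]
eef_rot: [3.108, -0.556, 0.382]
force: [0.6, -0.5, 0.2]
grip_width: 0.0611
grip_force: 0.0
```

Run:
```python
from plan import *
ho=np.array([.6057,-.0974,.0398]); x=np.array([.787,.318,.529]); z=np.array([-.503,-.167,.848])
z/=np.linalg.norm(z); x-=z*(x@z); x/=np.linalg.norm(x)
Rt=R.from_matrix(np.c_[x,np.cross(-z,x),-z])
for h in(.12,.076): o=plan(ho+z*h,Rt)
print(o["qpos"])
a=ctrl.camera("top")[:,:,::-1]; b=ctrl.camera("scene")[:,:,::-1]
f=lambda im,x0,y0,x1,y1,k: cv2.resize(np.ascontiguousarray(im[y0:y1,x0:x1]),None,fx=k,fy=k,interpolation=cv2.INTER_CUBIC)
cv2.imwrite("pics/g3.png",np.hstack([f(a,260,170,400,310,2.8),f(b,270,130,390,270,2.8)]))
```

```text
now [ 0.5381 -0.1203  0.2027] shift(cur tool) [-0.0257 -0.0018  0.056 ] 0.0616 rotvec tool [ 0.0005  0.0016 -0.0014] 0.13 shift(target tool) [-0.0258 -0.0019  0.056 ]
now [ 0.5381 -0.1203  0.2027] shift(cur tool) [-0.0256 -0.0019  0.1   ] 0.1032 rotvec tool [ 0.0005  0.0016 -0.0014] 0.13 shift(target tool) [-0.0258 -0.0019  0.1   ]
[-0.47404877  0.08691843  1.88246642  0.53326345  0.83504344  0.42839737]
```

View pics/g3.png

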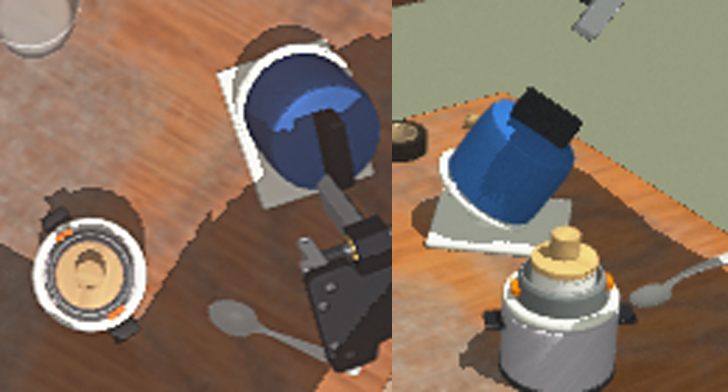

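Pot stands nested and centred in the collar (top crop: lid ~(90,272), collar ~(90,275)); hood is undisturbed. Approach along its axis.

Call:
jog_arm --pt "-0.0257 -0.002 0.01 0 0 0 0.3" --pt "0 0 0.023 0 0 0 0.3" --pt "0 0 0.023 0 0 0 0.3" --pt "0 0 0 0 0 0 0.3" --pt "0 0 0 0 0 0 0.3"

```text
time_s: 8.05
ee_pos: [0.546, -0.1164, 0.1416]
eef_rot: [3.109, -0.558, 0.384]
force: [0.6, 0.1, -0.1]
grip_width: 0.0611
grip_force: 0.0
```

Run:
```python
from plan import *
ho=np.array([.6057,-.0974,.0398]); x=np.array([.787,.318,.529]); z=np.array([-.503,-.167,.848])
z/=np.linalg.norm(z); x-=z*(x@z); x/=np.linalg.norm(x)
Rt=R.from_matrix(np.c_[x,np.cross(-z,x),-z])
for h in(.12,.076): o=plan(ho+z*h,Rt)
a=ctrl.camera("top")[:,:,::-1]; b=ctrl.camera("scene")[:,:,::-1]
f=lambda im,x0,y0,x1,y1,k: cv2.resize(np.ascontiguousarray(im[y0:y1,x0:x1]),None,fx=k,fy=k,interpolation=cv2.INTER_CUBIC)
cv2.imwrite("pics/g4.png",np.hstack([f(a,330,170,410,260,5),f(b,280,130,360,220,5)]))
```

```text
now [ 0.546  -0.1164  0.1416] shift(cur tool) [-0.0009  0.0008 -0.0004] 0.0012 rotvec tool [-0.0011 -0.0003  0.0004] 0.07 shift(target tool) [-0.0009  0.0008 -0.0004]
now [ 0.546  -0.1164  0.1416] shift(cur tool) [-0.0009  0.0008  0.0436] 0.0436 rotvec tool [-0.0011 -0.0003  0.0004] 0.07 shift(target tool) [-0.0009  0.0008  0.0436]
```

View pics/g4.png

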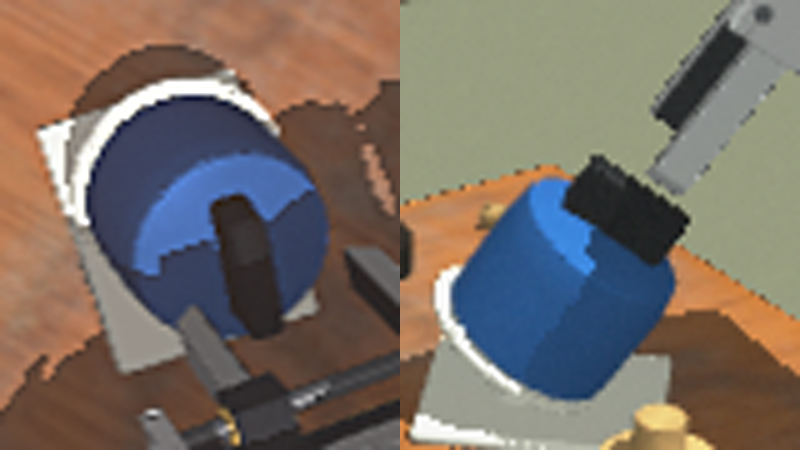

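Call:
jog_arm --pt "-0.0009 -0.0007 0.015 0 0 0 0.3" --pt "0 0 0.015 0 0 0 0.3" --pt "0 0 0.008 0 0 0 0.3" --pt "0 0 0.003 0 0 0 0.3" --pt "0 0 0 0 0 0 0.3"

```text
time_s: 8.65
ee_pos: [0.5654, -0.1096, 0.1064]
eef_rot: [3.108, -0.559, 0.383]
force: [-0.2, -0.5, -0.3]
grip_width: 0.0615
grip_force: 0.0
```

Call:
jog_arm --pt "0 0 0.001 0 0 0 0.3" --pt "0 0 0.001 0 0 0 0.3" --pt "0 0 0 0 0 0 0.3"

```text
time_s: 8.95
ee_pos: [0.5664, -0.1093, 0.1046]
eef_rot: [3.108, -0.559, 0.383]
force: [-0.3, -0.6, -0.6]
grip_width: 0.0612
grip_force: 0.0
```

Call:
jog_arm --pt "0 0 0 0 0 0 -1" --pt "0 0 0 0 0 0 -1" --pt "0 0 0 0 0 0 -1" --pt "0 0 0 0 0 0 -1" --pt "0 0 0 0 0 0 -1" --squeeze 25

```text
time_s: 9.45
ee_pos: [0.5663, -0.1092, 0.1044]
eef_rot: [3.108, -0.559, 0.383]
force: [-0.3, 0.4, 0.1]
grip_width: 0.0246
grip_force: 0.0
```

Call:
jog_arm --pt "0 0 0 0 0 0 -1" --pt "0 0 0 0 0 0 -1" --squeeze 60

```text
time_s: 9.65
ee_pos: [0.5664, -0.1092, 0.1044]
eef_rot: [3.108, -0.559, 0.383]
force: [2.3, -0.4, -0.6]
grip_width: 0.0153
grip_force: 59.6
```

Run:
```python
from plan import *
o=ctrl.get_obs(); print(o["ee_pos"],o["eef_rot"],o["force"],o["moment"])
a=ctrl.camera("top")[:,:,::-1]; b=ctrl.camera("scene")[:,:,::-1]
f=lambda im,x0,y0,x1,y1,k: cv2.resize(np.ascontiguousarray(im[y0:y1,x0:x1]),None,fx=k,fy=k,interpolation=cv2.INTER_CUBIC)
cv2.imwrite("pics/g5.png",np.hstack([f(a,330,170,410,260,5),f(b,280,130,360,220,5)]))
```

```text
[ 0.56637585 -0.10924614  0.10438634] [ 3.10824739 -0.55909103  0.38305594] [ 2.25927138 -0.39094558 -0.63743065] [-0.16416705  0.11812902 -0.04272572]
```

View pics/g5.png

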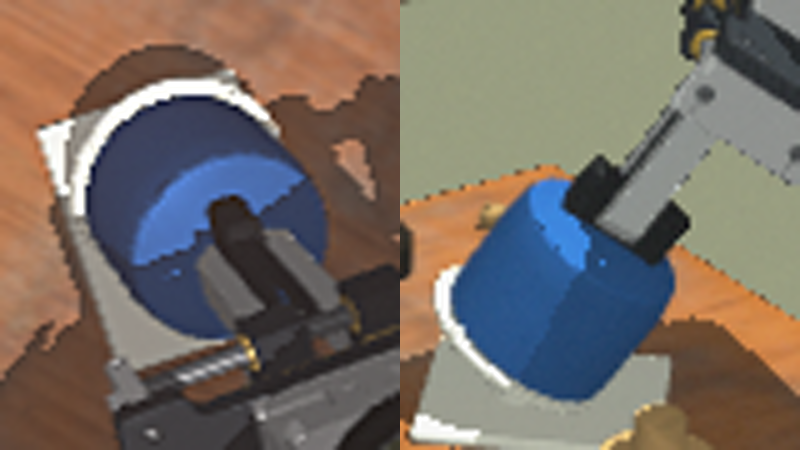

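Call:
jog_arm --pt "0 0 -0.005 0 0 0 -1" --pt "0 0 -0.015 0 0 0 -1" --pt "0 0 -0.03 0 0 0 -1" --pt "0 0 -0.04 0 0 0 -1" --pt "0 0 -0.04 0 0 0 -1"

```text
time_s: 10.25
ee_pos: [0.4994, -0.1308, 0.2152]
eef_rot: [3.109, -0.557, 0.383]
force: [0.3, 0.2, -1.5]
grip_width: 0.0155
grip_force: 59.6
```

Call:
jog_arm --pt "0 0 0 0.008 -0.14 -0.002 -1" --pt "0 0 0 0.008 -0.14 -0.002 -1" --pt "0 0 0 0.008 -0.14 -0.002 -1" --pt "0 0 0 0.008 -0.139 -0.002 -1" --pt "0 0 -0.02 0 0 0 -1"

```text
time_s: 10.75
ee_pos: [0.5006, -0.1301, 0.2321]
eef_rot: [-3.138, 0.01, 0.383]
force: [-0.2, -0.1, -2.1]
grip_width: 0.0156
grip_force: 59.6
```

Call:
jog_arm --pt "0 0 0 0 0 0 -1" --pt "0 0 0 0 0 0 -1"

```text
time_s: 10.95
ee_pos: [0.5005, -0.131, 0.2342]
eef_rot: [3.142, -0.0, 0.381]
force: [-0.2, -0.8, -2.2]
grip_width: 0.0159
grip_force: 59.6
```

Run:
```python
from plan import *
# hood x 48 deg ccw of lugs (34.7) -> tool x yaw 82.7 deg
o=plan(np.array([.468,.066,.245]),R.from_euler('xyz',[np.pi,0,np.radians(82.7)])); print(o["force"],o["moment"],o["eef_rot"],o["qpos"])
```

```text
now [ 0.5005 -0.131   0.2342] shift(cur tool) [ 0.0432 -0.1949 -0.0108] 0.2 rotvec tool [ 3.0000e-04 -3.0000e-04 -1.0619e+00] 60.84 shift(target tool) [ 0.1913 -0.0572 -0.0108]
[-0.20341168 -0.77449033 -2.17093999] [ 0.01444502  0.00492362 -0.00465076] [ 3.14150181e+00 -4.29976585e-04  3.81493545e-01] [-3.26952697e-01  2.04786511e-01  1.57222191e+00  2.15363335e-04
  1.36419862e+00  8.62305967e-01]
```

Call:
jog_arm --pt "0 0 0 0 0 -0.1327 -1" --pt "0 0 0 0 0 -0.1327 -1" --pt "0 0 0 0 0 -0.1327 -1" --pt "0 0 0 0 0 -0.1327 -1" --pt "0 0 0 0 0 -0.1327 -1"

```text
time_s: 11.45
ee_pos: [0.5, -0.1312, 0.2338]
eef_rot: [-3.141, -0.0, 1.05]
force: [0.2, 0.2, -1.4]
grip_width: 0.0157
grip_force: 59.6
```

Call:
jog_arm --pt "0 0 0 0 0 -0.1327 -1" --pt "0 0 0 0 0 -0.1327 -1" --pt "0 0 -0.01 0 0 -0.1327 -1" --pt "0 0 0 0 0 0 -1"

```text
time_s: 11.85
ee_pos: [0.5005, -0.1313, 0.2449]
eef_rot: [3.14, 0.0, 1.445]
force: [0.0, 0.6, -2.0]
grip_width: 0.0154
grip_force: 59.6
```

Call:
jog_arm --pt "0.0383 -0.0114 0 0 0 0 -1" --pt "0.0383 -0.0114 0 0 0 0 -1" --pt "0.0383 -0.0114 0 0 0 0 -1" --pt "0.0383 -0.0114 0 0 0 0 -1" --pt "0.0383 -0.0114 0 0 0 0 -1"

```text
time_s: 12.35
ee_pos: [0.4677, 0.0674, 0.2439]
eef_rot: [-3.141, -0.0, 1.438]
force: [-0.2, -0.5, -1.7]
grip_width: 0.0158
grip_force: 59.6
```

Call:
jog_arm --pt "0 0 0 0 0 0 -1" --pt "0 0 0 0 0 0 -1"

```text
time_s: 12.55
ee_pos: [0.4682, 0.0665, 0.244]
eef_rot: [-3.141, 0.0, 1.441]
force: [1.0, -0.6, -2.7]
grip_width: 0.0155
grip_force: 59.6
```

Run:
```python
from plan import *
o=plan(np.array([.468,.066,.244]),R.from_euler('xyz',[np.pi,0,np.radians(82.7)])); print(o["force"],o["moment"],o["eef_rot"])
b=ctrl.camera("scene")[:,:,::-1]
x0,y0,k=280,95,4
im=cv2.resize(np.ascontiguousarray(b[y0:y0+150,x0:x0+120]),None,fx=k,fy=k,interpolation=cv2.INTER_CUBIC)
p=np.array(o["ee_pos"]); ho=p-[0,0,.0765]
for c,r,col in((ho,.0455,(0,255,255)),(ho+[0,0,.07],.0455,(0,255,0))):
    t=np.linspace(0,6.3,60); q=px("scene",c+r*np.c_[np.cos(t),np.sin(t),0*t])
    cv2.polylines(im,[np.int32(((q-[x0,y0]+.5)*k))],True,col,1)
cv2.imwrite("pics/g6.png",im)
```

```text
now [0.4682 0.0665 0.244 ] shift(cur tool) [-0.0005 -0.0001 -0.    ] 0.0005 rotvec tool [-0.0002  0.0001 -0.0019] 0.11 shift(target tool) [-0.0005 -0.0001 -0.    ]
[ 1.03035429 -0.64442637 -2.74245385] [-0.06326838 -0.07850615  0.00983638] [-3.14135372e+00  9.17813845e-05  1.44149003e+00]
```

View pics/g6.png

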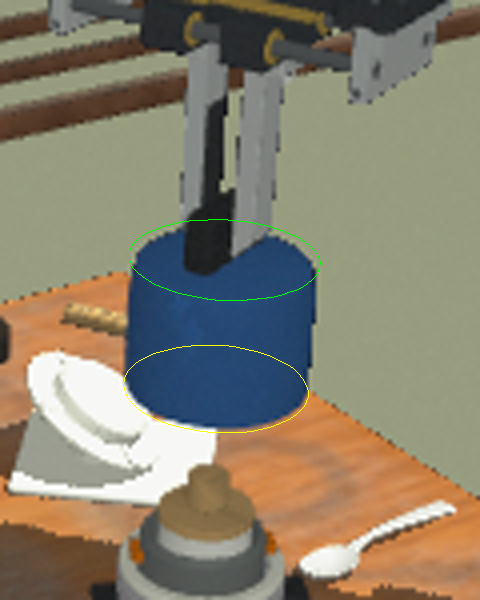

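Call:
jog_arm --pt "0 0 0.02 0 0 0 -1" --pt "0 0 0.025 0 0 0 -1" --pt "0 0 0.02 0 0 0 -1" --pt "0 0 0.009 0 0 0 -1" --pt "0 0 0 0 0 0 -1"

```text
time_s: 13.1
ee_pos: [0.4683, 0.0654, 0.1696]
eef_rot: [-3.14, 0.0, 1.441]
force: [1.1, 0.5, -2.2]
grip_width: 0.0157
grip_force: 59.6
```

Call:
jog_arm --pt "0 0 0.004 0 0 0 -1" --pt "0 0 0.004 0 0 0 -1" --pt "0 0 0.003 0 0 0 -1" --pt "0 0 0 0 0 0 -1"

```text
time_s: 13.5
ee_pos: [0.4685, 0.0663, 0.1594]
eef_rot: [-3.141, -0.0, 1.443]
force: [-1.1, -0.4, -2.7]
grip_width: 0.0157
grip_force: 59.6
```

Call:
jog_arm --pt "0 0 0.002 0 0 0 -1" --pt "0 0 0.002 0 0 0 -1" --pt "0 0 0.002 0 0 0 -1" --pt "0 0 0 0 0 0 -1"

```text
time_s: 13.9
ee_pos: [0.4686, 0.0665, 0.1533]
eef_rot: [-3.141, -0.001, 1.443]
force: [0.9, 2.9, -3.5]
grip_width: 0.0156
grip_force: 59.6
```

Call:
jog_arm --pt "0.0015 0 0 0 0 0 -1" --pt "0 0 0.001 0 0 0 -1" --pt "0 0 0 0 0 0 -1"

```text
time_s: 14.2
ee_pos: [0.4687, 0.0677, 0.1524]
eef_rot: [-3.141, 0.0, 1.443]
force: [-0.4, -0.9, -2.1]
grip_width: 0.0157
grip_force: 59.6
```

Call:
jog_arm --pt "0 0 0.002 0 0 0 -1" --pt "0 0 0.002 0 0 0 -1" --pt "0 0 0 0 0 0 -1"

```text
time_s: 14.5
ee_pos: [0.4686, 0.0677, 0.1482]
eef_rot: [-3.141, 0.0, 1.443]
force: [1.0, 0.9, -3.7]
grip_width: 0.0155
grip_force: 59.6
```

Call:
jog_arm --pt "0 0 0.002 0 0 0 -1" --pt "0 0 0.002 0 0 0 -1" --pt "0 0 0 0 0 0 -1"

```text
time_s: 14.8
ee_pos: [0.4687, 0.0677, 0.1442]
eef_rot: [-3.141, 0.0, 1.443]
force: [0.4, 0.4, -2.7]
grip_width: 0.0158
grip_force: 59.6
```

Call:
jog_arm --pt "0 0 0.002 0 0 0 -1" --pt "0 0 0.001 0 0 0 -1" --pt "0 0 0 0 0 0 -1"

```text
time_s: 15.1
ee_pos: [0.4689, 0.0677, 0.1416]
eef_rot: [3.141, -0.0, 1.443]
force: [0.2, 0.1, -0.4]
grip_width: 0.0156
grip_force: 59.6
```

Call:
jog_arm --pt "0 0 0.002 0 0 0 -1" --pt "0 0 0.002 0 0 0 -1" --pt "0 0 0 0 0 0 -1"

```text
time_s: 15.4
ee_pos: [0.469, 0.0678, 0.1377]
eef_rot: [3.141, -0.0, 1.443]
force: [-0.8, -0.1, 5.3]
grip_width: 0.0159
grip_force: 59.6
```

Call:
jog_arm --pt "0 0 0.001 0 0 0 -1" --pt "0 0 0.001 0 0 0 -1" --pt "0 0 0 0 0 0 -1"

```text
time_s: 15.7
ee_pos: [0.4691, 0.0677, 0.136]
eef_rot: [3.141, -0.0, 1.443]
force: [-2.3, 0.6, 7.9]
grip_width: 0.0153
grip_force: 59.6
```

Call:
jog_arm --pt "0 0 0.001 0 0 0 -1" --pt "0 0 0 0 0 0 -1"

```text
time_s: 15.9
ee_pos: [0.4691, 0.0678, 0.1351]
eef_rot: [3.141, -0.0, 1.443]
force: [-2.1, 0.4, 9.5]
grip_width: 0.0155
grip_force: 59.6
```

Call:
jog_arm --pt "0 0 0.001 0 0 0 -1" --pt "0 0 0 0 0 0 -1"

```text
time_s: 16.1
ee_pos: [0.4692, 0.0677, 0.1345]
eef_rot: [3.14, -0.0, 1.443]
force: [-3.3, -0.2, 13.2]
grip_width: 0.0157
grip_force: 59.6
```

Call:
jog_arm --pt "0 0 0.0007 0 0 0 -1" --pt "0 0 0 0 0 0 -1"

```text
time_s: 16.3
ee_pos: [0.4694, 0.0679, 0.1343]
eef_rot: [3.14, -0.001, 1.443]
force: [-5.5, 0.5, 17.9]
grip_width: 0.0155
grip_force: 59.9
```

Call:
jog_arm --pt "0 -0.0006 0 0 0 0.06 -1" --pt "0 0 0 0 0 0.08 -1" --pt "0 0 0 0 0 0.08 -1" --pt "0 0 0 0 0 0 -1"

```text
time_s: 16.7
ee_pos: [0.4694, 0.0679, 0.1344]
eef_rot: [3.138, -0.001, 1.221]
force: [-0.7, -0.6, 14.8]
grip_width: 0.0158
grip_force: 59.9
```

```bash
python3 -c "
from h import *
o=ctrl.get_obs(); print(o['ee_pos'],o['eef_rot'],o['force'],o['moment'],o['grip_force'])"
```

```text
[0.4693624  0.06789225 0.13438741] [ 3.13817995e+00 -1.47694744e-03  1.22071557e+00] [-0.73025287 -0.57730845 14.84325904] [0.09716359 0.10798484 0.08513791] 59.93784427642822
```

Call:
jog_arm --pt "0 0 0 0 0 0.08 -1" --pt "0 0 0 0 0 0.08 -1" --pt "0 0 0 0 0 0.08 -1" --pt "0 0 0 0 0 0.08 -1" --pt "0 0 0 0 0 0 -1"

```text
time_s: 17.2
ee_pos: [0.4694, 0.0679, 0.1344]
eef_rot: [3.139, -0.002, 0.901]
force: [-0.1, 0.7, 15.3]
grip_width: 0.0156
grip_force: 59.9
```

Call:
jog_arm --pt "0 0 0 0 0 0.08 -1" --pt "0 0 0 0 0 0.08 -1" --pt "0 0 0 0 0 0.06 -1" --pt "0 0 0 0 0 0 -1"

```text
time_s: 17.6
ee_pos: [0.4694, 0.0679, 0.1344]
eef_rot: [3.139, -0.003, 0.681]
force: [-0.1, 0.1, 14.6]
grip_width: 0.016
grip_force: 59.9
```

```bash
python3 -c "
from h import *
o=ctrl.get_obs(); print(o['ee_pos'],o['eef_rot'],o['force'],o['moment'],o['grip_force'])"
```

```text
[0.46944281 0.06787989 0.13438499] [ 3.13927038e+00 -3.11023697e-03  6.81453087e-01] [-0.08406651  0.14833634 14.55308975] [0.0403828  0.07149576 0.15949605] 59.94568884372711
```

Call:
jog_arm --pt "0 0 0 0 0 0.05 -1" --pt "0 0 0 0 0 0.04 -1" --pt "0 0 0 0 0 0 -1"

```text
time_s: 17.9
ee_pos: [0.4694, 0.0679, 0.1344]
eef_rot: [3.14, -0.003, 0.592]
force: [0.3, 1.3, 14.0]
grip_width: 0.0156
grip_force: 60.0
```

```bash
python3 -c "
from h import *
o=ctrl.get_obs(); print(o['ee_pos'],o['eef_rot'],o['force'],o['moment'],o['grip_force'])"
```

```text
[0.46943953 0.06787706 0.13437969] [ 3.1395402  -0.00329131  0.59225749] [ 0.3024992   1.31370683 14.03712129] [-0.01779626 -0.04951394  0.13913025] 59.962515234947205
```

Call:
jog_arm --pt "0 0 0 0 0 0.04 -1" --pt "0 0 0 0 0 0.03 -1" --pt "0 0 0 0 0 0 -1"

```text
time_s: 18.2
ee_pos: [0.4695, 0.0678, 0.1344]
eef_rot: [3.139, -0.003, 0.523]
force: [0.4, -1.7, 13.7]
grip_width: 0.0154
grip_force: 60.2
```

```bash
python3 -c "
from h import *
o=ctrl.get_obs(); print(o['ee_pos'],o['eef_rot'],o['force'],o['moment'],o['grip_force'])"
```

```text
[0.4694941  0.06778521 0.13437592] [ 3.13946355 -0.00342901  0.52304265] [ 0.40087883 -1.66339287 13.69693424] [-0.11796868 -0.08151523  0.52591354] 60.16301929950714
```

Call:
jog_arm --pt "0 0 -0.0015 0 0 0 -1" --pt "0 0 -0.0015 0 0 0 -1" --pt "0 0 -0.001 0 0 0 -1" --pt "0 0 0 0 0 0 -1"

```text
time_s: 18.6
ee_pos: [0.469, 0.0678, 0.1374]
eef_rot: [3.14, -0.002, 0.523]
force: [3.8, -1.6, 7.2]
grip_width: 0.0153
grip_force: 60.0
```

Call:
jog_arm --pt "0 0 -0.001 0 0 0 -1" --pt "0 0 0 0 0 0 -1"

```text
time_s: 18.8
ee_pos: [0.4687, 0.0677, 0.1381]
eef_rot: [3.141, -0.001, 0.523]
force: [4.4, -2.5, 4.6]
grip_width: 0.0153
grip_force: 60.0
```

```bash
python3 -c "
from h import *
o=ctrl.get_obs(); print(o['ee_pos'],o['eef_rot'],o['force'],o['moment'],o['grip_force'])"
```

```text
[0.46869611 0.06772463 0.1381381 ] [ 3.14079167e+00 -1.15382632e-03  5.23339223e-01] [ 4.41458922 -2.46544393  4.59141968] [-0.33087318 -1.28235177  0.1411886 ] 59.952022433280945
```

Call:
jog_arm --pt "0 0 -0.001 0 0 0 -1" --pt "0 0 0 0 0 0 -1"

```text
time_s: 19.0
ee_pos: [0.4683, 0.0677, 0.1387]
eef_rot: [3.141, -0.0, 0.523]
force: [5.4, -2.2, -0.4]
grip_width: 0.0156
grip_force: 59.9
```

Call:
jog_arm --pt "0 0 -0.001 0 0 0 -1" --pt "0 0 0 0 0 0 -1"

```text
time_s: 19.2
ee_pos: [0.4671, 0.0678, 0.1387]
eef_rot: [-3.14, 0.003, 0.523]
force: [0.5, -0.6, -8.1]
grip_width: 0.0153
grip_force: 59.9
```

Call:
jog_arm --pt "0 0 0.001 0 0 0 -1" --pt "0 0 0 0 0 0 0" --pt "0 0 0 0 0 0 0.2" --pt "0 0 0 0 0 0 0.2" --pt "0 0 0 0 0 0 0.2"

```text
time_s: 19.7
ee_pos: [0.4683, 0.0679, 0.139]
eef_rot: [3.142, -0.0, 0.523]
force: [0.3, -0.5, -0.1]
grip_width: 0.0443
grip_force: 0.0
```

Call:
jog_arm --pt "0 0 -0.01 0 0 0 0.2" --pt "0 0 -0.03 0 0 0 0.2" --pt "0 0 -0.04 0 0 0 0.2" --pt "0 0 -0.04 0 0 0 0.2" --pt "-0.04 0 -0.02 0 0 0 0.2"

```text
time_s: 20.2
ee_pos: [0.4352, 0.0484, 0.2823]
eef_rot: [3.14, -0.004, 0.525]
force: [0.8, -1.5, -0.5]
grip_width: 0.0563
grip_force: 0.0
```

Call:
jog_arm --pt "-0.045 0.02 0 0 0 0 0.2" --pt "0 0.05 0 0 0 0 0.2" --pt "0 0.05 0 0 0 0 0.2" --pt "0 0.05 0 0 0 0 0.2" --pt "0 0 0 0 0 0 0.2"

```text
time_s: 20.7
ee_pos: [0.4807, -0.1258, 0.2785]
eef_rot: [-3.141, 0.001, 0.52]
force: [0.7, 0.5, 0.3]
grip_width: 0.0563
grip_force: 0.0
```

Run:
```python
from h import *
a=ctrl.camera("top")[:,:,::-1]; b=ctrl.camera("scene")[:,:,::-1]
f=lambda im,x0,y0,x1,y1,k: cv2.resize(np.ascontiguousarray(im[y0:y1,x0:x1]),None,fx=k,fy=k,interpolation=cv2.INTER_CUBIC)
A=f(a,245,215,345,325,4);B=f(b,285,170,385,280,4)
def circ(im,n,c,r,x0,y0,col):
    t=np.linspace(0,6.3,80); q=px(n,np.array(c)+r*np.c_[np.cos(t),np.sin(t),0*t]); cv2.polylines(im,[np.int32((q-[x0,y0]+.5)*4)],True,col,1)
c=[.468,.066]
circ(A,"top",c+[.062],.0455,245,215,(0,255,255));circ(B,"scene",c+[.062],.0455,285,170,(0,255,255))
circ(B,"scene",c+[.132],.0455,285,170,(0,255,0));circ(A,"top",c+[.130],.0455,245,215,(0,255,0))
cv2.imwrite("pics/end.png",np.hstack([A,B]))
```

```text
(no output)
```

View pics/end.png

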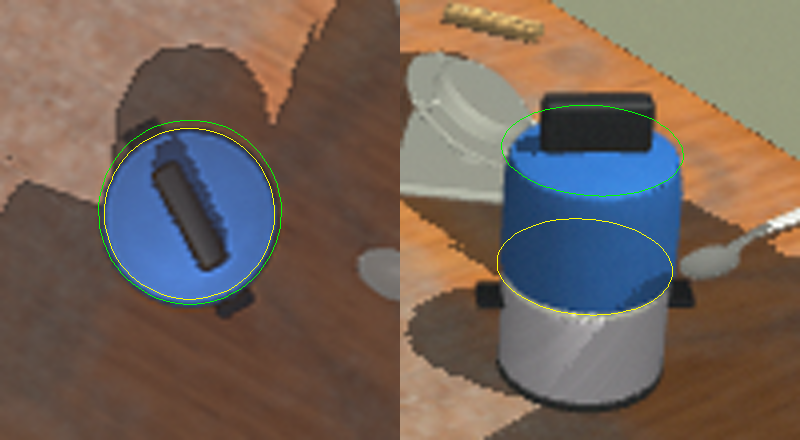

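The closed pot stands square. The rim circle predicted at 62 mm matches the seen rim (bottom at about (590,315) in the right half). The bar runs along the ears' line, and the hood resisted an 8 N pull before I let go. I'm handing it in.

```bash
python3 -c "
from station import ctrl
print(ctrl.hand_in())"
```

```text
the job is handed in; nothing more can be done
None
```

The inner pot is nested in the base and the hood is on and locked: it held an 8 N upward pull and its rim appears at 62 mm in the camera view. I handed the job in at about 21 s of the 64 s limit and have not seen the judge's verdict.

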